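Hair stackers in a row

TASK

Tidy the tying bench: stand the four hair stackers on the four cork marks of the walnut rack, one centred on each mark, in order of height, with the shortest at the end next to the vise and the tallest at the far end. Keep the stackers upright all the while, and do not knock over the little glass jar.

Things in the scene. Friction and masses are not known exactly. Their poses are not given: they have to be found in the camera images.
- stacker_a_mid (a point): The shortest and thinnest of four loose hair stackers: an upright closed round aluminium tube, 24 mm in diameter, with a dark mouth on top, on a brass foot 36 mm in diameter and 10 mm high; 50 mm tall in all, 50 g give or take a third. At the start it stands on the table (z = 0). The point is on its axis, half-way up (25 mm above its underside); z points up along the axis.
- stacker_b_mid (a point): The second shortest of four loose hair stackers: an upright closed round aluminium tube, 28 mm in diameter, with a dark mouth on top, on a brass foot 40 mm in diameter and 10 mm high; 64 mm tall in all, 80 g give or take a third. At the start it stands on the table (z = 0). The point is on its axis, half-way up (32 mm above its underside); z points up along the axis.
- stacker_c_mid (a point): The second tallest of four loose hair stackers: an upright closed round aluminium tube, 32 mm in diameter, with a dark mouth on top, on a brass foot 44 mm in diameter and 10 mm high; 78 mm tall in all, 120 g give or take a third. At the start it stands on the table (z = 0). The point is on its axis, half-way up (39 mm above its underside); z points up along the axis.
- stacker_d_mid (a point): The tallest and thickest of four loose hair stackers: an upright closed round aluminium tube, 36 mm in diameter, with a dark mouth on top, on a brass foot 48 mm in diameter and 10 mm high; 94 mm tall in all, 170 g give or take a third. At the start it stands on the table (z = 0). The point is on its axis, half-way up (47 mm above its underside); z points up along the axis.
- mark_a: Round cork mark, 54 mm across, flush in the top of the fixed dark walnut rack (a strip 72 by 310 mm, 12 mm high). The four marks lie in a row 76 mm apart, a, b, c, d; this is the end one on the robot's left (+y). Origin at its centre, on the rack's top face (12 mm above the table); y runs along the row from d to a, z up.
- mark_b: Round cork mark, 54 mm across, flush in the top of the fixed dark walnut rack (a strip 72 by 310 mm, 12 mm high). The four marks lie in a row 76 mm apart, a, b, c, d; this is the second from the robot's left. Origin at its centre, on the rack's top face (12 mm above the table); y runs along the row from d to a, z up.
- mark_c: Round cork mark, 54 mm across, flush in the top of the fixed dark walnut rack (a strip 72 by 310 mm, 12 mm high). The four marks lie in a row 76 mm apart, a, b, c, d; this is the third from the robot's left. Origin at its centre, on the rack's top face (12 mm above the table); y runs along the row from d to a, z up.
- mark_d: Round cork mark, 54 mm across, flush in the top of the fixed dark walnut rack (a strip 72 by 310 mm, 12 mm high). The four marks lie in a row 76 mm apart, a, b, c, d; this is the end one on the robot's right (-y). Origin at its centre, on the rack's top face (12 mm above the table); y runs along the row from d to a, z up.
- vise: Fixed fly-tying vise: dark wooden pedestal 110 by 80 by 18 mm, thin steel stem, level brass barrel on top (183 mm high in all; reaches 60 mm to the front, 85 mm to the rear of the stem). It stands just past one end of the row of marks, left or right, a little farther from the robot; a low stand of six thread spools, 61 mm high, stands past the other end. Origin at the stem's foot, on the table.
- cement_jar_mid (a point): Small loose amber glass jar with a black cap, 32 mm in diameter and 50 mm tall, standing on the table among the stackers. The point is on its axis, 25 mm above its underside; z points up along the axis.

How it is judged:
At the end, for the whole second after the job is handed in: Each of the four stackers stands upright (within 0.12 rad) and at rest on its own mark, its axis within 15 mm of the mark's centre and its height within 6 mm of standing on the rack, in order of height from the shortest on the mark nearest the vise to the tallest on the mark farthest from it (((y of vise in the frame of mark_b above 0 m and horizontal distance between stacker_a_mid and mark_a below 0.015 m and z of stacker_a_mid in the frame of mark_a between 0.019 and 0.031 m and horizontal distance between stacker_b_mid and mark_b below 0.015 m and z of stacker_b_mid in the frame of mark_b between 0.026 and 0.038 m and horizontal distance between stacker_c_mid and mark_c below 0.015 m and z of stacker_c_mid in the frame of mark_c between 0.033 and 0.045 m and horizontal distance between stacker_d_mid and mark_d below 0.015 m and z of stacker_d_mid in the frame of mark_d between 0.041 and 0.053 m) or (y of vise in the frame of mark_b below 0 m and horizontal distance between stacker_a_mid and mark_d below 0.015 m and z of stacker_a_mid in the frame of mark_d between 0.019 and 0.031 m and horizontal distance between stacker_b_mid and mark_c below 0.015 m and z of stacker_b_mid in the frame of mark_c between 0.026 and 0.038 m and horizontal distance between stacker_c_mid and mark_b below 0.015 m and z of stacker_c_mid in the frame of mark_b between 0.033 and 0.045 m and horizontal distance between stacker_d_mid and mark_a below 0.015 m and z of stacker_d_mid in the frame of mark_a between 0.041 and 0.053 m)) and angle between each of stacker_a_mid, stacker_b_mid, stacker_c_mid, stacker_d_mid's own z axis and vertical below 0.12 rad and linear speed of each of stacker_a, stacker_b, stacker_c, stacker_d below 0.01 m/s and angular speed of each of stacker_a, stacker_b, stacker_c, stacker_d below 0.1 rad/s); the robot touches nothing.
It fails at once if a stacker tips over (leans more than 0.7 rad) (angle between any of stacker_a_mid, stacker_b_mid, stacker_c_mid, stacker_d_mid's own z axis and vertical above 0.7 rad).
It fails at once if the glass jar is knocked over (leans more than 0.7 rad) (angle between cement_jar_mid's own z axis and vertical above 0.7 rad).
It also fails if it takes over 104 s, if anything falls off the work surface, if the arm or the gripper's body presses on something with over 40 N, if the wrist force passes 120 N, or if a joint passes its speed limit or range.

ROBOT

A 7-joint arm with a two-finger parallel gripper is mounted at the origin on the work surface. World frame = base frame: x ahead of the robot, y to its left, z up, the work surface at z = 0. Lengths are in m, angles in rad, forces in N, time in s.
With the tool pointing down it reaches from about 0.4 to 0.85 m from the base axis. Payload 10.4 kg.
Tool frame: the origin (TCP) lies at the very end of the fingers, on their centre line; the grasp point (between the pads) lies 19 mm behind it (manip.grip_point_offset is the distance from the TCP to the grasp point, in m); z points along the fingers, y is the line along which they close (so a half turn about z gives the same grasp; the last joint's range is limited). The gripper opens to 85 mm and grips with 20 to 120 N. Pads are 22 mm wide; open, the fingers measure 114 mm over their backs; the gripper's body (76 mm by 85 mm) begins 54 mm behind the grasp point. The pads swing forward as they close: fully open they stand 13 mm farther back than shut.
Start: joints at [-1.277, 0.332, -0.065, 1.46, 0.022, 1.35, -0.088], TCP at [0.195, 0.594, 0.231] pointing down, gripper open.
Joint ranges: [-2.6, 2.6], [-0.5, 2.12], [-1.47, 1.34], [0.16, 2.42], [-1.27, 4.41], [0.06, 2.06], [-2.6, 2.6]. Speed limits (rad/s): [2.22, 2.22, 2.79, 2.79, 3.14, 3.14, 3.14].

INTERFACE

Orientations are given as a unit quaternion [x, y, z, w].
In Python, from workcell import manip gives the robot as it stands. The module is installed in compiled form; this text tells all that it offers.
- The arm moves only by the shell command python3 -m inch 'ROWS' [OPENING] [FORCE]. ROWS is JSON, a list of rows, each a list of 2 entries, a list of its own where there are three numbers: the shift along the tool's x, y, z each as a share of 0.08 m, from -1 to 1, then the turn, a rotation vector about the tool's x, y, z each as a share of 45 degrees, from -1 to 1. A call has exactly 10 rows; each row is the pose to reach, as a shift and turn from the pose commanded when the call began, along the tool's axes at that moment; what a row does not reach only later rows make up. A row lasts 1/10 s, in which the tool goes at most 50 mm and 8.59 degrees, less where a joint would pass 70% of its speed; a pose out of reach is approached as far as the arm can. A call with a number of a shift or a turn outside -1 to 1 is refused whole. A call with a gripper value outside its range is refused whole. OPENING is the opening, from 0 (shut) to 1 (fully open), set as the call begins (- or left out, the last holds). The fingers move at their own pace and stop on an object; FORCE is the grip in N (left out, the last holds). Time passes only in rows, so rows that repeat a pose let the fingers close, or fill a call up. It gives the time, the measured TCP pose, the force, the opening and the grip force at its end, in the units of the state.
- manip.get_obs(): the state, without advancing time (a new reading comes with each control period).
- manip.camera(name): name is "side" or "top"; returns the picture (400x640x3 uint8, red, green, blue); there is no depth.
- manip.camera_params(name): a dict with "fov_y" (degrees; the focal length in pixels is half the picture's height over the tangent of half this angle, whatever the lens; pixels are square), "cx", "cy" (the principal point, pixels), "camera_from_world" (4x4, takes a point from world to camera coordinates). Camera axes: x right, y up, looking along -z (the intrinsics and any distortion apply to the point x, -y, -z); pixel columns grow to the right and rows downward; lengths in m; the calibration is good to about 2 mm. A picture is of the moment at which its call begins. camera_params takes no time and is no camera call.
- manip.hand_in(): hands the job in; it is judged then, once.
The state is a dict: "clock": time; "joint_pos": joint angles; "joint_velocities": joint speeds; "tau": joint torques, N m; "position": TCP position; "ee_rot": TCP orientation; "ft_force": force on the tool from outside, world axes, zero at the start; "torque": the same for the moment, N m; "grip_width": opening from 0.0 (shut) to 1.0 (fully open); "grasp_force": force on a finger pad.
Only numpy, scipy, OpenCV 4.12 (cv2) and the standard library are available. Lean on these libraries where they do the work, as an engineer would, in place of code of your own. Each camera call takes 0.05 s, during which the arm holds its last target. There are 200 camera calls.

## Working session

There is one attempt and no reset: what is moved stays moved. The work goes in short steps, Python scripts to look and compute and a shell command to move; the robot and the scene stay as the last step left them, time stands still between calls to the robot, and variables do not carry over. Pictures are saved under pics/ and viewed, at most 14 in all, crops included, and the job is handed in when it is done.

```bash
mkdir -p pics; python3 - <<'E'
from workcell import manip
import cv2
for n in("top","side"):
    cv2.imwrite(f"pics/{n}0.png",manip.camera(n)[:,:,::-1]); print(n,manip.camera_params(n))
o=manip.get_obs(); print(o); print(manip.grip_point_offset)
E
```

```text
top {'fov_y': 46.39200454590237, 'cx': 323.7892542848801, 'cy': 203.1318419245437, 'camera_from_world': array([[-0.01860644, -0.99981937,  0.0038772 , -0.00852344],
       [ 0.9890306 , -0.01783704,  0.14662983, -0.58099298],
       [-0.14653418,  0.00656293,  0.98918384, -1.00812425],
       [ 0.        ,  0.        ,  0.        ,  1.        ]])}
side {'fov_y': 51.85828973311848, 'cx': 318.65689109845727, 'cy': 194.54365468918206, 'camera_from_world': array([[ 0.99791207, -0.06051034, -0.02258301, -0.567582  ],
       [ 0.05343925,  0.57718403,  0.81486369, -0.08633194],
       [-0.03627312, -0.81436914,  0.57921254, -0.8741653 ],
       [ 0.        ,  0.        ,  0.        ,  1.        ]])}
{'clock': 0.1, 'joint_pos': array([-1.27659076,  0.33282041, -0.06471638,  1.46083551,  0.02161129,
        1.34985094, -0.08848335]), 'joint_velocities': array([ 0.0010354 ,  0.0008387 , -0.00061358, -0.00200708,  0.00085079,
        0.00089056, -0.00043225]), 'tau': array([ 1.65794645e-03, -6.26743770e+01,  4.93581919e-02, -3.92430031e+01,
        1.63223158e-02,  7.04723701e-03, -2.72918072e-05]), 'position': array([0.19460656, 0.59360398, 0.23059861]), 'ee_rot': array([ 1.57714810e-01,  9.87484515e-01, -6.05377930e-04, -6.75539528e-05]), 'ft_force': array([ 0.99718276,  0.30170047, -0.82629863]), 'torque': array([-0.01078861, -0.00358697, -0.04214674]), 'grasp_force': 0.0, 'grip_width': 0.9983711929094384}
0.0187
```

View pics/top0.png

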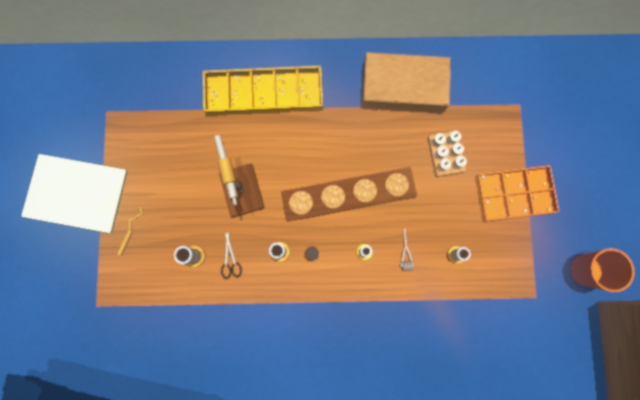

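View pics/side0.png

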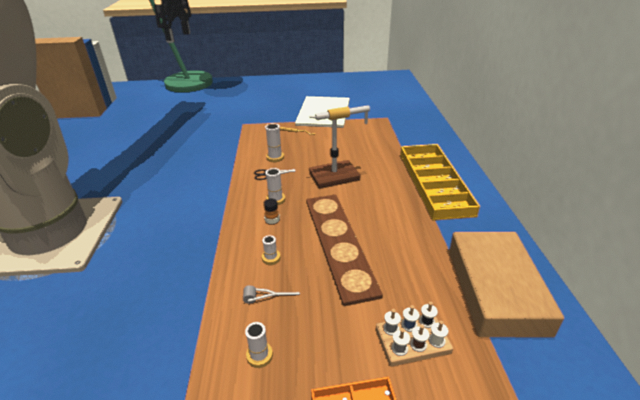

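The vise is on the left (+y), so the shortest goes on mark_a. The stackers stand in a row at top-view pixels (183,255), (277,251), (365,252) and (460,254), with the jar at (312,254). I'll enlarge for accurate readings.

```bash
python3 - <<'E'
import cv2
im=cv2.imread("pics/top0.png")
for n,x in(("L",165),("R",325)):
    c=cv2.resize(im[160:275,x:x+160],None,fx=5,fy=5,interpolation=cv2.INTER_CUBIC)
    for i in range(0,160,20): cv2.putText(c,str(x+i),(i*5,10),0,.4,(255,255,255)); cv2.line(c,(i*5,12),(i*5,574),(200,200,200),1)
    for i in range(0,115,20): cv2.putText(c,str(160+i),(0,i*5+12),0,.4,(0,255,255)); cv2.line(c,(0,i*5),(800,i*5),(200,200,200),1)
    cv2.imwrite(f"pics/crop{n}.png",c)
E
```

```text
(no output)
```

View pics/cropL.png

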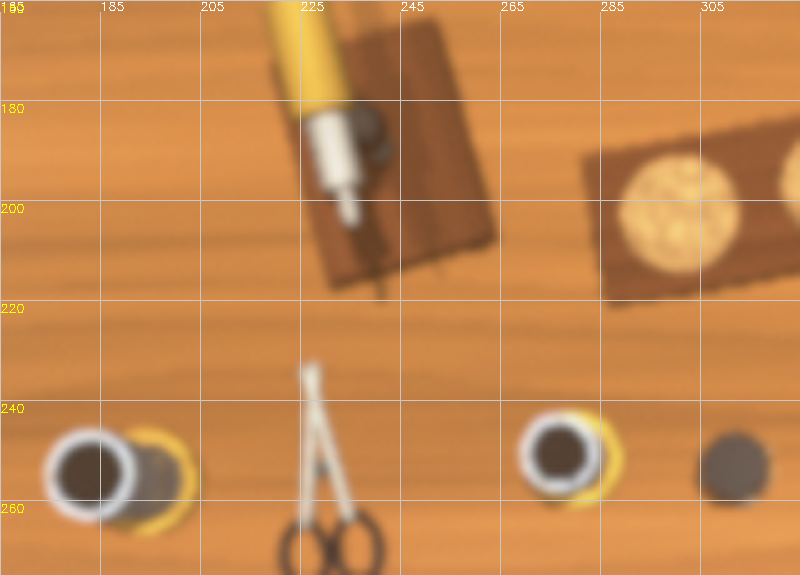

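View pics/cropR.png

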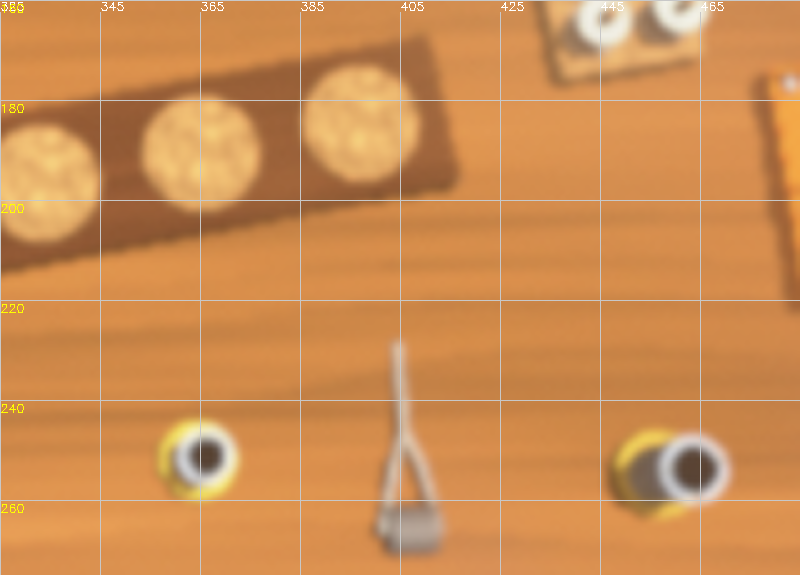

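```bash
cat >h.py <<'E'
import numpy as np,sys
from workcell import manip
from scipy.spatial.transform import Rotation as R
def w(name,u,v,z):
    p=manip.camera_params(name);f=200/np.tan(np.radians(p["fov_y"]/2));T=p["camera_from_world"]
    d=T[:3,:3].T@np.array([(u-p["cx"])/f,-(v-p["cy"])/f,-1]);o=-T[:3,:3].T@T[:3,3]
    return o+d*(z-o[2])/d[2]
def to(goal,yaw=None):
    "shift and turn, in shares, to TCP goal; yaw = world angle of tool y"
    o=manip.get_obs();r=R.from_quat(o["ee_rot"]);p=o["position"]
    s=r.inv().apply(np.array(goal)-p)/.08
    y=r.as_matrix()[:,1]
    t=np.zeros(3)
    if yaw is not None:
        g=R.from_matrix(np.array([[np.sin(yaw),np.cos(yaw),0],[-np.cos(yaw),np.sin(yaw),0],[0,0,-1]]).T)
        t=(r.inv()*g).as_rotvec()/np.radians(45)
    print("at",p.round(4),"yawdeg",np.degrees(np.arctan2(y[1],y[0])).round(1),"shift",s.round(3),"turn",t.round(3),"clock",o["clock"])
E
python3 - <<'E'
from h import *
for n,u,v,z in [("d",183.1,255,.094),("d foot",193,256,.008),("c",277,250.6,.078),("a",366.2,251.2,.05),("b",464,253.6,.064),("jar",311.6,253.8,.05),("ma",301,202.6,.012),("mb",333.2,196.6,.012),("mc",365.4,190.6,.012),("md",397.2,184.6,.012),("visetip",235,204,.17)]: print(n,w("top",u,v,z).round(4))
print("side c top",w("side",274,172,.078),"b",w("side",256,330,.064),"d",w("side",273,128,.094),"a",w("side",269,240,.05),"ma,md",w("side",325.5,206.5,.012),w("side",356,281,.012))
to([.2,.3,.2],0)
E
```

```text
d [0.4682 0.2792 0.094 ]
d foot [0.4691 0.2819 0.008 ]
c [0.4745 0.0832 0.078 ]
a [ 0.4709 -0.1106  0.05  ]
b [ 0.4612 -0.3217  0.064 ]
jar [0.4675 0.0098 0.05  ]
ma [0.5875 0.0334 0.012 ]
mb [ 0.6003 -0.0415  0.012 ]
mc [ 0.6131 -0.1168  0.012 ]
md [ 0.6259 -0.1915  0.012 ]
visetip [0.5633 0.157  0.17  ]
side c top [0.476177   0.08206567 0.078     ] b [ 0.46034927 -0.32125191  0.064     ] d [0.46976307 0.26937626 0.094     ] a [ 0.46984236 -0.11211721  0.05      ] ma,md [0.58624868 0.03228785 0.012     ] [ 0.62410037 -0.19218943  0.012     ]Traceback (most recent call last):
  File "<stdin>", line 4, in <module>
  File "h.py", line 15, in to
    g=R.from_matrix(np.array([[np.sin(yaw),np.cos(yaw),0],[-np.cos(yaw),np.sin(yaw),0],[0,0,-1]]).T)
  File "scipy/spatial/transform/_rotation.pyx", line 1143, in scipy.spatial.transform._rotation.Rotation.from_matrix
ValueError: Non-positive determinant (left-handed or null coordinate frame) in rotation matrix 0: [[ 0. -1.  0.]
 [ 1.  0.  0.]
 [ 0.  0. -1.]].
```

```bash
sed -i 's/\[np.sin(yaw),np.cos(yaw),0\],\[-np.cos(yaw),np.sin(yaw),0\]/[-np.sin(yaw),np.cos(yaw),0],[np.cos(yaw),np.sin(yaw),0]/' h.py
sed -i 's/^def to(goal,yaw=None)/def to(goal,yaw=np.radians(9.7))/' h.py
python3 -c "
from h import *
to([.469,.28,.14])"
```

```text
at [0.1946 0.5936 0.2306] yawdeg 71.9 shift [-4.48  -2.655  1.136] turn [-1.000e-03  1.000e-03  1.381e+00] clock 0.1
```

```bash
python3 -m inch '[[[-0.1,-0.06,0],[0,0,0.05]],[[-0.2,-0.12,0],[0,0,0.15]],[[-0.35,-0.2,0.05],[0,0,0.3]],[[-0.5,-0.3,0.1],[0,0,0.45]],[[-0.65,-0.4,0.15],[0,0,0.6]],[[-0.8,-0.5,0.2],[0,0,0.7]],[[-0.9,-0.55,0.2],[0,0,0.8]],[[-0.95,-0.6,0.2],[0,0,0.9]],[[-1,-0.6,0.2],[0,0,0.97]],[[-1,-0.6,0.2],[0,0,1]]]' 1 40
python3 -c "
from h import *
to([.469,.28,.14])"
```

```text
clock: 1.1
position: [0.2569, 0.5224, 0.2152]
ee_rot: [0.526, 0.851, -0.0, 0.0]
ft_force: [-0.5, -0.0, 0.5]
grip_width: 1.002
grasp_force: 0.0
at [0.2569 0.5224 0.2152] yawdeg 26.6 shift [-3.896  1.016  0.942] turn [0.    0.    0.375] clock 1.1
```

```bash
python3 -m inch '[[[-0.1,0.03,0.02],[0,0,0.03]],[[-0.25,0.06,0.05],[0,0,0.08]],[[-0.4,0.1,0.1],[0,0,0.15]],[[-0.55,0.14,0.12],[0,0,0.2]],[[-0.7,0.18,0.15],[0,0,0.25]],[[-0.8,0.2,0.18],[0,0,0.3]],[[-0.9,0.22,0.2],[0,0,0.35]],[[-0.95,0.24,0.2],[0,0,0.37]],[[-1,0.25,0.2],[0,0,0.375]],[[-1,0.25,0.2],[0,0,0.375]]]'
python3 -c "
from h import *
to([.469,.28,.14])"
```

```text
clock: 2.1
position: [0.31, 0.4609, 0.1995]
ee_rot: [0.643, 0.766, 0.0, -0.0]
ft_force: [-0.5, 0.1, -0.4]
grip_width: 0.999
grasp_force: 0.0
at [0.31   0.4609 0.1995] yawdeg 10.0 shift [-2.571  1.566  0.743] turn [ 0.    -0.     0.006] clock 2.1
```

Yaw aligned. Three equal strides now.

```bash
python3 -m inch '[[[-0.1,0.07,0.02],[0,0,0]],[[-0.25,0.15,0.05],[0,0,0]],[[-0.4,0.25,0.1],[0,0,0]],[[-0.55,0.35,0.13],[0,0,0]],[[-0.7,0.45,0.16],[0,0,0]],[[-0.8,0.5,0.2],[0,0,0]],[[-0.9,0.55,0.22],[0,0,0]],[[-0.95,0.58,0.25],[0,0,0]],[[-1,0.6,0.25],[0,0,0]],[[-1,0.6,0.25],[0,0,0]]]'
python3 -m inch '[[[-0.1,0.07,0.02],[0,0,0]],[[-0.25,0.15,0.05],[0,0,0]],[[-0.4,0.25,0.1],[0,0,0]],[[-0.55,0.35,0.13],[0,0,0]],[[-0.7,0.45,0.16],[0,0,0]],[[-0.8,0.5,0.2],[0,0,0]],[[-0.9,0.55,0.22],[0,0,0]],[[-0.95,0.58,0.25],[0,0,0]],[[-1,0.6,0.25],[0,0,0]],[[-1,0.6,0.25],[0,0,0]]]'
python3 -c "
from h import *
to([.469,.28,.14])"
```

```text
clock: 3.1
position: [0.3711, 0.3903, 0.1794]
ee_rot: [0.643, 0.766, 0.0, 0.0]
ft_force: [0.1, 0.1, -0.3]
grip_width: 0.996
grasp_force: 0.0
clock: 4.1
position: [0.4322, 0.3198, 0.1593]
ee_rot: [0.643, 0.766, 0.0, -0.0]
ft_force: [-0.1, 0.6, 0.3]
grip_width: 1.0
grasp_force: 0.0
at [0.4322 0.3198 0.1593] yawdeg 10.0 shift [-0.57   0.368  0.242] turn [ 0.    -0.     0.006] clock 4.1
```

```bash
python3 -m inch '[[[-0.1,0.07,0.05],[0,0,0]],[[-0.2,0.14,0.1],[0,0,0]],[[-0.3,0.2,0.15],[0,0,0]],[[-0.4,0.26,0.2],[0,0,0]],[[-0.47,0.31,0.25],[0,0,0]],[[-0.52,0.34,0.3],[0,0,0]],[[-0.56,0.36,0.35],[0,0,0]],[[-0.58,0.37,0.38],[0,0,0]],[[-0.58,0.37,0.4],[0,0,0]],[[-0.58,0.37,0.4],[0,0,0]]]'
python3 - <<'E'
from h import *
import cv2
a=cv2.resize(manip.camera("top")[200:300,130:240,::-1],None,fx=4,fy=4,interpolation=2)
b=cv2.resize(manip.camera("side")[60:180,200:320,::-1],(400,400),interpolation=2)
cv2.imwrite("pics/p1.png",np.hstack([a[:400],b]));to([.469,.279,.051])
E
```

```text
clock: 5.1
position: [0.4689, 0.2797, 0.1271]
ee_rot: [0.643, 0.766, -0.0, -0.0]
ft_force: [-0.2, 1.2, -0.4]
grip_width: 0.998
grasp_force: 0.0
at [0.469  0.2799 0.1274] yawdeg 10.0 shift [-0.011 -0.003  0.955] turn [ 0.    -0.     0.007] clock 5.2
```

View pics/p1.png

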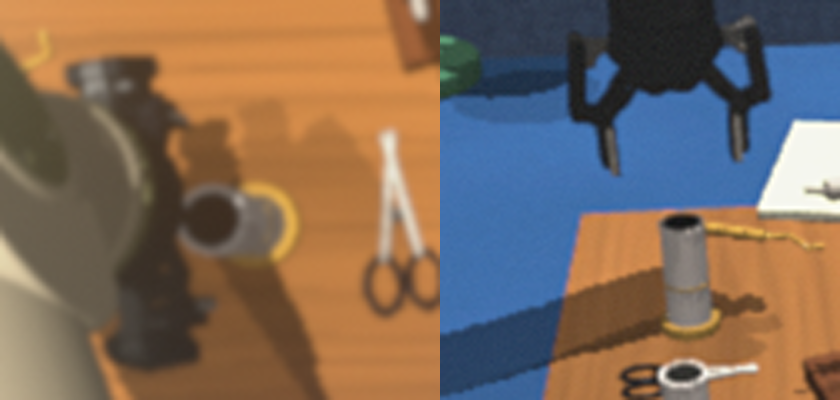

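Mouth at side px (273.5,126.3), and finger tips midpoint at side px (271,109.5), straddling the tube symmetrically. I'll check the two against each other.

```bash
python3 -c "
from h import *
print(w('side',273.5,126.3,.094),w('side',270.8,109.5,.127),w('side',270.8,109.5,.14))
print(w('side',273.5,140,.05))"
```

```text
[0.47076278 0.27914213 0.094     ] [0.46568187 0.31057654 0.127     ] [0.46787264 0.28061076 0.14      ]
[0.46673347 0.28764342 0.05      ]
```

```bash
python3 -m inch '[[[0,0,0.1],[0,0,0]],[[0,0,0.25],[0,0,0]],[[0,0,0.4],[0,0,0]],[[0,0,0.55],[0,0,0]],[[0,0,0.7],[0,0,0]],[[0,0,0.8],[0,0,0]],[[0,0,0.88],[0,0,0]],[[0,0,0.93],[0,0,0]],[[0,0,0.95],[0,0,0]],[[0,0,0.95],[0,0,0]]]'
python3 -m inch '[[[0,0,0],[0,0,0]],[[0,0,0],[0,0,0]],[[0,0,0],[0,0,0]],[[0,0,0],[0,0,0]],[[0,0,0],[0,0,0]],[[0,0,0],[0,0,0]],[[0,0,0],[0,0,0]],[[0,0,0],[0,0,0]],[[0,0,0],[0,0,0]],[[0,0,0],[0,0,0]]]' 0 40
```

```text
clock: 6.2
position: [0.4693, 0.2796, 0.0514]
ee_rot: [0.643, 0.766, 0.0, -0.0]
ft_force: [0.6, -0.4, 0.4]
grip_width: 1.004
grasp_force: 0.0
clock: 7.2
position: [0.4693, 0.2797, 0.0516]
ee_rot: [0.643, 0.766, 0.0, -0.0]
ft_force: [-1.8, -1.0, 5.2]
grip_width: 0.412
grasp_force: 39.8
```

```bash
python3 -m inch '[[[0,0,-0.1],[0,0,0]],[[0,0,-0.25],[0,0,0]],[[0,0,-0.4],[0,0,0]],[[0,0,-0.55],[0,0,0]],[[0,0,-0.7],[0,0,0]],[[-0.05,0,-0.8],[0,0,0]],[[-0.15,0,-0.9],[0,0,0]],[[-0.25,0,-0.95],[0,0,0]],[[-0.35,0,-1],[0,0,0]],[[-0.4,0,-1],[0,0,0]]]'
python3 -m inch '[[[-0.1,0,-0.1],[0,0,0]],[[-0.25,0,-0.2],[0,0,0]],[[-0.4,0,-0.3],[0,0,0]],[[-0.55,0,-0.35],[0,0,0]],[[-0.7,0,-0.4],[0,0,0]],[[-0.8,0,-0.4],[0,0,0]],[[-0.9,0,-0.4],[0,0,0]],[[-0.95,0,-0.4],[0,0,0]],[[-1,0,-0.4],[0,0,0]],[[-1,0,-0.4],[0,0,0]]]'
for i in 1 2; do python3 -m inch '[[[-0.1,0,0],[0,0,0]],[[-0.25,0,0],[0,0,0]],[[-0.4,0,0],[0,0,0]],[[-0.55,0,0],[0,0,0]],[[-0.7,0,0],[0,0,0]],[[-0.8,0,0],[0,0,0]],[[-0.9,0,0],[0,0,0]],[[-0.95,0,0],[0,0,0]],[[-1,0,0],[0,0,0]],[[-1,0,0],[0,0,0]]]' ; done
python3 -c "
from h import *
to([.625,-.192,.0654])"
```

```text
clock: 8.2
position: [0.4752, 0.2466, 0.1316]
ee_rot: [0.644, 0.765, 0.0, 0.0]
ft_force: [1.0, -0.0, -1.7]
grip_width: 0.413
grasp_force: 40.0
clock: 9.2
position: [0.4886, 0.1688, 0.1631]
ee_rot: [0.643, 0.766, -0.0, -0.0]
ft_force: [0.8, -0.9, -1.0]
grip_width: 0.41
grasp_force: 40.0
clock: 10.2
position: [0.5025, 0.0901, 0.1633]
ee_rot: [0.643, 0.766, 0.0, -0.0]
ft_force: [-0.2, -0.9, -1.1]
grip_width: 0.412
grasp_force: 40.0
clock: 11.2
position: [0.5164, 0.0113, 0.1633]
ee_rot: [0.643, 0.766, 0.0, 0.0]
ft_force: [-0.3, -0.0, -0.4]
grip_width: 0.412
grasp_force: 40.0
at [0.5164 0.0113 0.1633] yawdeg 10.0 shift [-2.738  0.898  1.224] turn [0.    0.    0.006] clock 11.2
```

```bash
for i in 1 2; do python3 -m inch '[[[-0.1,0.03,0],[0,0,0]],[[-0.25,0.07,0],[0,0,0]],[[-0.4,0.12,0],[0,0,0]],[[-0.55,0.16,0],[0,0,0]],[[-0.7,0.2,0],[0,0,0]],[[-0.8,0.24,0],[0,0,0]],[[-0.9,0.27,0],[0,0,0]],[[-0.95,0.29,0],[0,0,0]],[[-1,0.3,0],[0,0,0]],[[-1,0.3,0],[0,0,0]]]' ; done
python3 -m inch '[[[-0.1,0.03,0],[0,0,0]],[[-0.22,0.08,0],[0,0,0]],[[-0.34,0.14,0.05],[0,0,0]],[[-0.46,0.19,0.12],[0,0,0]],[[-0.56,0.23,0.2],[0,0,0]],[[-0.64,0.26,0.3],[0,0,0]],[[-0.7,0.28,0.4],[0,0,0]],[[-0.73,0.3,0.5],[0,0,0]],[[-0.74,0.3,0.58],[0,0,0]],[[-0.74,0.3,0.6],[0,0,0]]]'
python3 -c "
from h import *
to([.625,-.192,.0646])"
```

```text
clock: 12.2
position: [0.5539, -0.0633, 0.1633]
ee_rot: [0.643, 0.766, -0.0, -0.0]
ft_force: [-0.7, -0.4, -0.6]
grip_width: 0.411
grasp_force: 40.0
clock: 13.2
position: [0.5913, -0.138, 0.1633]
ee_rot: [0.643, 0.766, -0.0, 0.0]
ft_force: [-0.3, -0.1, -1.9]
grip_width: 0.41
grasp_force: 40.0
clock: 14.2
position: [0.6247, -0.1914, 0.1141]
ee_rot: [0.643, 0.766, -0.0, -0.001]
ft_force: [0.1, 0.5, -1.2]
grip_width: 0.411
grasp_force: 40.0
at [ 0.6247 -0.1914  0.1141] yawdeg 10.0 shift [-0.008  0.003  0.619] turn [-0.002 -0.001  0.006] clock 14.2
```

```bash
python3 -m inch '[[[0,0,0.08],[0,0,0]],[[0,0,0.18],[0,0,0]],[[0,0,0.28],[0,0,0]],[[0,0,0.38],[0,0,0]],[[0,0,0.46],[0,0,0]],[[0,0,0.52],[0,0,0]],[[0,0,0.57],[0,0,0]],[[0,0,0.6],[0,0,0]],[[0,0,0.62],[0,0,0]],[[0,0,0.62],[0,0,0]]]'
python3 - <<'E'
from h import *
import cv2
b=cv2.resize(manip.camera("side")[180:320,270:430,::-1],(640,560),interpolation=2)
cv2.imwrite("pics/p2.png",b)
E
```

```text
clock: 15.2
position: [0.6252, -0.1918, 0.0656]
ee_rot: [0.643, 0.766, 0.0, -0.0]
ft_force: [0.2, 0.0, -0.7]
grip_width: 0.41
grasp_force: 40.0
```

View pics/p2.png

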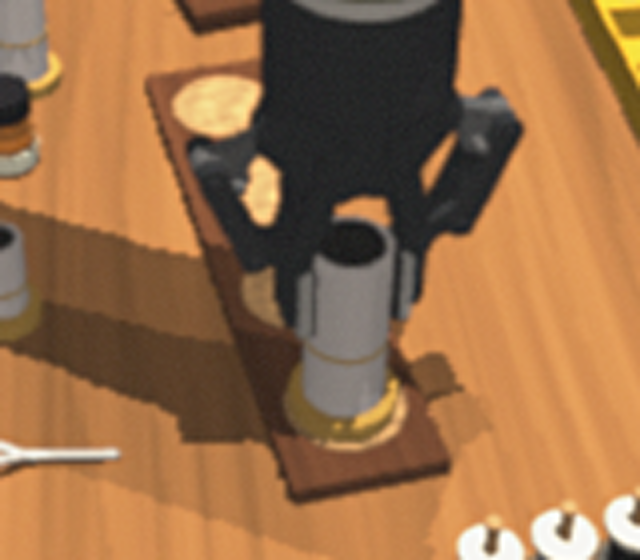

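Stacker d sits about over mark d, upright. I'll release and rise.

```bash
python3 -m inch '[[[0,0,0.01],[0,0,0]],[[0,0,0.02],[0,0,0]],[[0,0,0.02],[0,0,0]],[[0,0,0.02],[0,0,0]],[[0,0,0.02],[0,0,0]],[[0,0,0.02],[0,0,0]],[[0,0,0.02],[0,0,0]],[[0,0,0.02],[0,0,0]],[[0,0,0.02],[0,0,0]],[[0,0,0.02],[0,0,0]]]'
python3 -m inch '[[[0,0,0],[0,0,0]],[[0,0,0],[0,0,0]],[[0,0,0],[0,0,0]],[[0,0,0],[0,0,0]],[[0,0,0],[0,0,0]],[[0,0,0],[0,0,0]],[[0,0,0],[0,0,0]],[[0,0,0],[0,0,0]],[[0,0,0],[0,0,0]],[[0,0,0],[0,0,0]]]' 1
python3 -m inch '[[[0,0,-0.1],[0,0,0]],[[0,0,-0.25],[0,0,0]],[[0,0,-0.4],[0,0,0]],[[0,0,-0.55],[0,0,0]],[[0,0,-0.7],[0,0,0]],[[0,0,-0.8],[0,0,0]],[[0,0,-0.9],[0,0,0]],[[0,0,-0.95],[0,0,0]],[[0,0,-1],[0,0,0]],[[0,0,-1],[0,0,0]]]'
python3 - <<'E'
from h import *
import cv2
b=cv2.resize(manip.camera("side")[180:320,270:430,::-1],(640,560),interpolation=2)
cv2.imwrite("pics/p3.png",b); to([.4615,-.3217,.03])
E
```

```text
clock: 16.25
position: [0.6252, -0.1918, 0.0641]
ee_rot: [0.643, 0.766, 0.0, -0.0]
ft_force: [-0.3, -0.9, -2.1]
grip_width: 0.411
grasp_force: 40.0
clock: 17.25
position: [0.6252, -0.1918, 0.0641]
ee_rot: [0.643, 0.766, 0.0, -0.0]
ft_force: [-0.0, 0.6, -0.8]
grip_width: 1.001
grasp_force: 0.0
clock: 18.25
position: [0.6253, -0.1918, 0.1444]
ee_rot: [0.643, 0.766, 0.0, 0.0]
ft_force: [-0.2, -0.0, 0.6]
grip_width: 1.002
grasp_force: 0.0
at [ 0.6251 -0.1918  0.144 ] yawdeg 10.0 shift [-1.245 -2.295  1.425] turn [-0.    -0.     0.006] clock 18.3
```

View pics/p3.png

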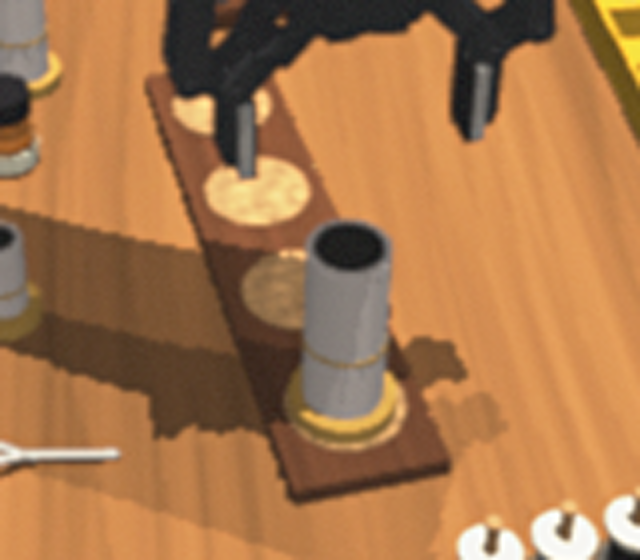

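Stacker d stands upright on mark d with its mouth at side px (357.5,241). Now b.

```bash
for i in 1 2; do python3 -m inch '[[[-0.05,-0.1,0],[0,0,0]],[[-0.13,-0.25,0],[0,0,0]],[[-0.21,-0.4,0],[0,0,0]],[[-0.29,-0.55,0],[0,0,0]],[[-0.36,-0.7,0],[0,0,0]],[[-0.42,-0.8,0],[0,0,0]],[[-0.46,-0.9,0],[0,0,0]],[[-0.49,-0.95,0],[0,0,0]],[[-0.5,-1,0],[0,0,0]],[[-0.5,-1,0],[0,0,0]]]' ; done
python3 -c "
from h import *
print(w('side',357.5,241.25,.106))
to([.461,-.3215,.027])"
```

```text
clock: 19.3
position: [0.5531, -0.2451, 0.1441]
ee_rot: [0.643, 0.766, 0.0, -0.0]
ft_force: [-0.6, 0.2, 0.2]
grip_width: 0.999
grasp_force: 0.0
clock: 20.3
position: [0.4812, -0.2984, 0.1441]
ee_rot: [0.643, 0.766, 0.0, -0.0]
ft_force: [0.6, 0.0, -0.1]
grip_width: 0.996
grasp_force: 0.0
[ 0.62384988 -0.19149671  0.106     ]
at [ 0.4812 -0.2984  0.1441] yawdeg 10.0 shift [-0.241 -0.299  1.463] turn [-0.    -0.     0.006] clock 20.3
```

```bash
python3 -m inch '[[[-0.04,-0.05,0],[0,0,0]],[[-0.08,-0.1,0.02],[0,0,0]],[[-0.13,-0.16,0.06],[0,0,0]],[[-0.18,-0.22,0.12],[0,0,0]],[[-0.21,-0.26,0.2],[0,0,0]],[[-0.23,-0.29,0.3],[0,0,0]],[[-0.24,-0.3,0.4],[0,0,0]],[[-0.24,-0.3,0.5],[0,0,0]],[[-0.24,-0.3,0.55],[0,0,0]],[[-0.24,-0.3,0.56],[0,0,0]]]'
python3 -m inch '[[[0,0,0.1],[0,0,0]],[[0,0,0.25],[0,0,0]],[[0,0,0.4],[0,0,0]],[[0,0,0.55],[0,0,0]],[[0,0,0.68],[0,0,0]],[[0,0,0.78],[0,0,0]],[[0,0,0.84],[0,0,0]],[[0,0,0.88],[0,0,0]],[[0,0,0.9],[0,0,0]],[[0,0,0.9],[0,0,0]]]'
python3 -m inch '[[[0,0,0],[0,0,0]],[[0,0,0],[0,0,0]],[[0,0,0],[0,0,0]],[[0,0,0],[0,0,0]],[[0,0,0],[0,0,0]],[[0,0,0],[0,0,0]],[[0,0,0],[0,0,0]],[[0,0,0],[0,0,0]],[[0,0,0],[0,0,0]],[[0,0,0],[0,0,0]]]' 0 40
python3 -m inch '[[[0,0,-0.1],[0,0,0]],[[0,0,-0.25],[0,0,0]],[[0,0,-0.4],[0,0,0]],[[0,0,-0.55],[0,0,0]],[[0,0,-0.7],[0,0,0]],[[0,0,-0.8],[0,0,0]],[[0,0,-0.9],[0,0,0]],[[0,0,-0.95],[0,0,0]],[[0,0,-1],[0,0,0]],[[0,0,-1],[0,0,0]]]'
python3 -c "
from h import *
to([.6,-.042,.039])"
```

```text
clock: 21.3
position: [0.461, -0.321, 0.0985]
ee_rot: [0.643, 0.766, -0.0, -0.001]
ft_force: [-0.0, -0.3, 0.4]
grip_width: 1.002
grasp_force: 0.0
clock: 22.3
position: [0.4612, -0.3214, 0.0273]
ee_rot: [0.643, 0.766, 0.0, 0.0]
ft_force: [0.2, -0.3, 0.3]
grip_width: 1.0
grasp_force: 0.0
clock: 23.3
position: [0.4613, -0.3214, 0.0275]
ee_rot: [0.643, 0.766, 0.0, 0.0]
ft_force: [-1.0, 0.5, 5.4]
grip_width: 0.32
grasp_force: 39.5
clock: 24.3
position: [0.4612, -0.3214, 0.1075]
ee_rot: [0.643, 0.766, 0.0, 0.0]
ft_force: [0.6, -0.9, -0.2]
grip_width: 0.316
grasp_force: 39.4
at [ 0.4612 -0.3214  0.1075] yawdeg 10.0 shift [3.139 2.313 0.857] turn [0.    0.    0.006] clock 24.3
```

```bash
python3 -m inch '[[[0.1,0,0],[0,0,0]],[[0.25,0,0],[0,0,0]],[[0.4,0,0],[0,0,0]],[[0.55,0,0],[0,0,0]],[[0.7,0,0],[0,0,0]],[[0.8,0,0],[0,0,0]],[[0.9,0,0],[0,0,0]],[[0.95,0,0],[0,0,0]],[[1,0,0],[0,0,0]],[[1,0,0],[0,0,0]]]'
python3 -m inch '[[[0.1,0.05,0],[0,0,0]],[[0.25,0.12,0],[0,0,0]],[[0.4,0.2,0],[0,0,0]],[[0.55,0.28,0],[0,0,0]],[[0.7,0.35,0],[0,0,0]],[[0.8,0.4,0],[0,0,0]],[[0.9,0.45,0],[0,0,0]],[[0.95,0.48,0],[0,0,0]],[[1,0.5,0],[0,0,0]],[[1,0.5,0],[0,0,0]]]'
python3 -m inch '[[[0.1,0.1,0],[0,0,0]],[[0.25,0.25,0],[0,0,0]],[[0.4,0.4,0],[0,0,0]],[[0.55,0.55,0],[0,0,0]],[[0.7,0.7,0],[0,0,0]],[[0.8,0.8,0],[0,0,0]],[[0.9,0.9,0],[0,0,0]],[[0.95,0.95,0],[0,0,0]],[[1,1,0],[0,0,0]],[[1,1,0],[0,0,0]]]'
python3 -m inch '[[[0.02,0.1,0],[0,0,0]],[[0.04,0.25,0],[0,0,0]],[[0.06,0.4,0.05],[0,0,0]],[[0.08,0.52,0.12],[0,0,0]],[[0.1,0.62,0.2],[0,0,0]],[[0.12,0.7,0.3],[0,0,0]],[[0.14,0.76,0.4],[0,0,0]],[[0.14,0.8,0.5],[0,0,0]],[[0.14,0.81,0.55],[0,0,0]],[[0.14,0.81,0.55],[0,0,0]]]'
python3 -c "
from h import *
to([.6,-.042,.04])"
```

```text
clock: 25.3
position: [0.4473, -0.2423, 0.1073]
ee_rot: [0.643, 0.766, 0.0, -0.0]
ft_force: [0.3, -0.8, -0.8]
grip_width: 0.315
grasp_force: 39.4
clock: 26.3
position: [0.4729, -0.1565, 0.1072]
ee_rot: [0.643, 0.766, 0.0, -0.0]
ft_force: [0.3, -0.4, -0.0]
grip_width: 0.316
grasp_force: 39.4
clock: 27.3
position: [0.538, -0.0638, 0.1073]
ee_rot: [0.643, 0.766, 0.0, -0.0]
ft_force: [0.2, -0.6, -0.6]
grip_width: 0.317
grasp_force: 39.4
clock: 28.3
position: [0.5991, -0.0421, 0.0625]
ee_rot: [0.643, 0.766, -0.0, -0.0]
ft_force: [-0.4, 0.8, -0.7]
grip_width: 0.315
grasp_force: 39.4
at [ 0.5991 -0.0421  0.0625] yawdeg 10.0 shift [-0.     0.011  0.281] turn [-0.002 -0.     0.006] clock 28.3
```

```bash
python3 -m inch '[[[0,0,0.04],[0,0,0]],[[0,0,0.08],[0,0,0]],[[0,0,0.13],[0,0,0]],[[0,0,0.18],[0,0,0]],[[0,0,0.22],[0,0,0]],[[0,0,0.25],[0,0,0]],[[0,0,0.27],[0,0,0]],[[0,0,0.28],[0,0,0]],[[0,0,0.28],[0,0,0]],[[0,0,0.28],[0,0,0]]]'
python3 -m inch '[[[0,0,0],[0,0,0]],[[0,0,0],[0,0,0]],[[0,0,0],[0,0,0]],[[0,0,0],[0,0,0]],[[0,0,0],[0,0,0]],[[0,0,0],[0,0,0]],[[0,0,0],[0,0,0]],[[0,0,0],[0,0,0]],[[0,0,0],[0,0,0]],[[0,0,0],[0,0,0]]]' 1
python3 -m inch '[[[0,0,-0.1],[0,0,0]],[[0,0,-0.25],[0,0,0]],[[0,0,-0.4],[0,0,0]],[[0,0,-0.55],[0,0,0]],[[0,0,-0.7],[0,0,0]],[[0,0,-0.8],[0,0,0]],[[0,0,-0.9],[0,0,0]],[[0,0,-0.95],[0,0,0]],[[0,0,-1],[0,0,0]],[[0,0,-1],[0,0,0]]]'
python3 -c "
from h import *
to([.4705,-.111,.018])"
```

```text
clock: 29.3
position: [0.5997, -0.0419, 0.041]
ee_rot: [0.643, 0.766, 0.0, 0.0]
ft_force: [0.3, -0.2, -0.5]
grip_width: 0.319
grasp_force: 39.4
clock: 30.3
position: [0.5996, -0.0419, 0.0409]
ee_rot: [0.643, 0.766, 0.0, -0.0]
ft_force: [-0.3, -0.2, -0.4]
grip_width: 0.999
grasp_force: 0.0
clock: 31.3
position: [0.5997, -0.0419, 0.1212]
ee_rot: [0.643, 0.766, 0.0, 0.0]
ft_force: [-0.8, -0.5, -0.1]
grip_width: 1.001
grasp_force: 0.0
at [ 0.5997 -0.0419  0.1212] yawdeg 10.0 shift [-0.571 -1.741  1.289] turn [ 0.    -0.     0.006] clock 31.3
```

```bash
python3 -m inch '[[[-0.03,-0.1,0],[0,0,0]],[[-0.07,-0.25,0],[0,0,0]],[[-0.12,-0.4,0],[0,0,0]],[[-0.16,-0.55,0],[0,0,0]],[[-0.2,-0.7,0],[0,0,0]],[[-0.24,-0.8,0],[0,0,0]],[[-0.27,-0.9,0],[0,0,0]],[[-0.29,-0.95,0],[0,0,0]],[[-0.3,-1,0],[0,0,0]],[[-0.3,-1,0],[0,0,0]]]'
python3 -m inch '[[[-0.04,-0.1,0],[0,0,0]],[[-0.08,-0.22,0],[0,0,0]],[[-0.13,-0.34,0.03],[0,0,0]],[[-0.17,-0.46,0.08],[0,0,0]],[[-0.2,-0.56,0.14],[0,0,0]],[[-0.23,-0.64,0.2],[0,0,0]],[[-0.25,-0.7,0.27],[0,0,0]],[[-0.27,-0.73,0.34],[0,0,0]],[[-0.27,-0.74,0.38],[0,0,0]],[[-0.27,-0.74,0.4],[0,0,0]]]'
python3 -m inch '[[[0,0,0.1],[0,0,0]],[[0,0,0.25],[0,0,0]],[[0,0,0.4],[0,0,0]],[[0,0,0.55],[0,0,0]],[[0,0,0.68],[0,0,0]],[[0,0,0.78],[0,0,0]],[[0,0,0.84],[0,0,0]],[[0,0,0.88],[0,0,0]],[[0,0,0.89],[0,0,0]],[[0,0,0.89],[0,0,0]]]'
python3 -m inch '[[[0,0,0],[0,0,0]],[[0,0,0],[0,0,0]],[[0,0,0],[0,0,0]],[[0,0,0],[0,0,0]],[[0,0,0],[0,0,0]],[[0,0,0],[0,0,0]],[[0,0,0],[0,0,0]],[[0,0,0],[0,0,0]],[[0,0,0],[0,0,0]],[[0,0,0],[0,0,0]]]' 0 40
python3 - <<'E'
from h import *
import cv2
b=cv2.resize(manip.camera("side")[170:310,240:400,::-1],(640,560),interpolation=2)
cv2.imwrite("pics/p4.png",b); to([.587,.033,.031])
E
```

```text
clock: 32.3
position: [0.5248, -0.0795, 0.1209]
ee_rot: [0.643, 0.766, 0.0, -0.0]
ft_force: [0.6, 0.9, 0.0]
grip_width: 1.001
grasp_force: 0.0
clock: 33.3
position: [0.4704, -0.1109, 0.0884]
ee_rot: [0.643, 0.766, -0.0, -0.0]
ft_force: [0.7, -0.4, -0.6]
grip_width: 1.004
grasp_force: 0.0
clock: 34.3
position: [0.4706, -0.111, 0.0178]
ee_rot: [0.643, 0.766, 0.0, 0.0]
ft_force: [0.3, 1.3, -0.6]
grip_width: 0.998
grasp_force: 0.0
clock: 35.3
position: [0.4705, -0.1109, 0.0179]
ee_rot: [0.643, 0.766, 0.0, -0.0]
ft_force: [-0.9, -0.1, 6.0]
grip_width: 0.268
grasp_force: 39.1
at [ 0.4705 -0.111   0.0179] yawdeg 10.0 shift [ 1.521  1.746 -0.163] turn [ 0.    -0.     0.006] clock 35.35
```

View pics/p4.png

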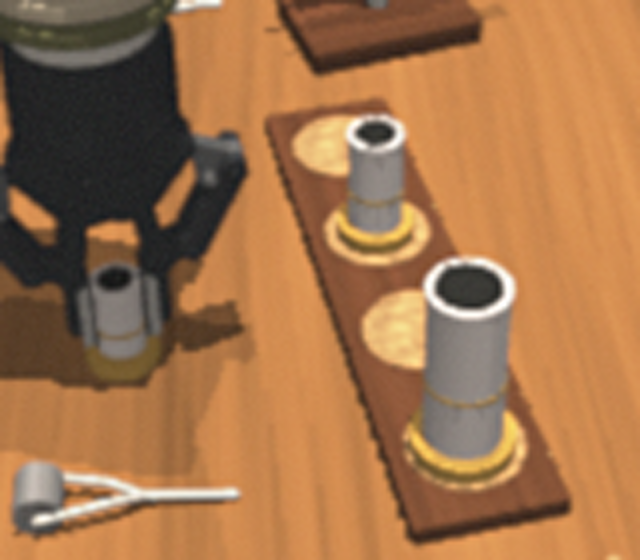

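```bash
python3 -m inch '[[[0,0,-0.1],[0,0,0]],[[0,0,-0.25],[0,0,0]],[[0,0,-0.4],[0,0,0]],[[0,0,-0.55],[0,0,0]],[[0,0,-0.7],[0,0,0]],[[0,0,-0.8],[0,0,0]],[[0,0,-0.9],[0,0,0]],[[0,0,-0.95],[0,0,0]],[[0,0,-1],[0,0,0]],[[0,0,-1],[0,0,0]]]'
python3 -m inch '[[[0.1,0,0],[0,0,0]],[[0.25,0.03,0],[0,0,0]],[[0.4,0.06,0],[0,0,0]],[[0.55,0.1,0],[0,0,0]],[[0.7,0.15,0],[0,0,0]],[[0.8,0.2,0],[0,0,0]],[[0.9,0.25,0],[0,0,0]],[[0.95,0.28,0],[0,0,0]],[[1,0.3,0],[0,0,0]],[[1,0.3,0],[0,0,0]]]'
python3 -m inch '[[[0.1,0.1,0],[0,0,0]],[[0.2,0.22,0],[0,0,0]],[[0.28,0.35,0],[0,0,0]],[[0.35,0.5,0],[0,0,0]],[[0.4,0.62,0],[0,0,0]],[[0.45,0.73,0],[0,0,0]],[[0.48,0.82,0],[0,0,0]],[[0.5,0.87,0],[0,0,0]],[[0.52,0.9,0],[0,0,0]],[[0.52,0.9,0],[0,0,0]]]'
python3 -m inch '[[[0,0.08,0],[0,0,0]],[[0,0.18,0],[0,0,0]],[[0,0.28,0.05],[0,0,0]],[[0,0.37,0.12],[0,0,0]],[[0,0.44,0.2],[0,0,0]],[[0,0.5,0.3],[0,0,0]],[[0,0.53,0.38],[0,0,0]],[[0,0.55,0.45],[0,0,0]],[[0,0.55,0.48],[0,0,0]],[[0,0.55,0.5],[0,0,0]]]'
python3 -c "
from h import *
to([.587,.033,.031])"
```

```text
clock: 36.35
position: [0.4706, -0.111, 0.0979]
ee_rot: [0.643, 0.766, 0.0, 0.0]
ft_force: [0.5, -0.3, -0.4]
grip_width: 0.268
grasp_force: 39.2
clock: 37.35
position: [0.4803, -0.0277, 0.0976]
ee_rot: [0.643, 0.766, -0.0, -0.0]
ft_force: [0.9, 0.3, 0.0]
grip_width: 0.265
grasp_force: 39.2
clock: 38.35
position: [0.544, 0.0255, 0.0976]
ee_rot: [0.643, 0.766, -0.0, -0.0]
ft_force: [-0.8, 1.1, -1.0]
grip_width: 0.269
grasp_force: 39.2
clock: 39.35
position: [0.5871, 0.0329, 0.0574]
ee_rot: [0.643, 0.766, -0.0, -0.0]
ft_force: [0.0, -0.5, -0.9]
grip_width: 0.268
grasp_force: 39.2
at [0.5871 0.0329 0.0574] yawdeg 10.0 shift [ 0.001 -0.     0.33 ] turn [-0.    -0.     0.006] clock 39.35
```

```bash
python3 -m inch '[[[0,0,0.05],[0,0,0]],[[0,0,0.1],[0,0,0]],[[0,0,0.16],[0,0,0]],[[0,0,0.21],[0,0,0]],[[0,0,0.25],[0,0,0]],[[0,0,0.29],[0,0,0]],[[0,0,0.31],[0,0,0]],[[0,0,0.32],[0,0,0]],[[0,0,0.33],[0,0,0]],[[0,0,0.33],[0,0,0]]]'
python3 -m inch '[[[0,0,0],[0,0,0]],[[0,0,0],[0,0,0]],[[0,0,0],[0,0,0]],[[0,0,0],[0,0,0]],[[0,0,0],[0,0,0]],[[0,0,0],[0,0,0]],[[0,0,0],[0,0,0]],[[0,0,0],[0,0,0]],[[0,0,0],[0,0,0]],[[0,0,0],[0,0,0]]]' 1
python3 -m inch '[[[0,0,-0.1],[0,0,0]],[[0,0,-0.25],[0,0,0]],[[0,0,-0.4],[0,0,0]],[[0,0,-0.55],[0,0,0]],[[0,0,-0.7],[0,0,0]],[[0,0,-0.8],[0,0,0]],[[0,0,-0.9],[0,0,0]],[[0,0,-0.95],[0,0,0]],[[0,0,-1],[0,0,0]],[[0,0,-1],[0,0,0]]]'
python3 -c "
from h import *
to([.475,.083,.039])"
```

```text
clock: 40.35
position: [0.5873, 0.0331, 0.0313]
ee_rot: [0.643, 0.766, 0.0, -0.0]
ft_force: [-0.0, 0.1, -0.9]
grip_width: 0.268
grasp_force: 39.2
clock: 41.35
position: [0.5872, 0.0331, 0.0313]
ee_rot: [0.643, 0.766, 0.0, -0.0]
ft_force: [0.3, -0.1, -0.4]
grip_width: 1.004
grasp_force: 0.0
clock: 42.35
position: [0.5874, 0.0331, 0.1116]
ee_rot: [0.643, 0.766, 0.0, 0.0]
ft_force: [-0.3, -0.3, 0.8]
grip_width: 1.0
grasp_force: 0.0
at [0.5874 0.0331 0.1116] yawdeg 10.0 shift [ 0.858 -1.276  0.907] turn [ 0.    -0.     0.006] clock 42.35
```

```bash
for i in 1 2; do python3 -m inch '[[[0.04,-0.06,0],[0,0,0]],[[0.1,-0.15,0],[0,0,0]],[[0.17,-0.25,0],[0,0,0]],[[0.24,-0.36,0],[0,0,0]],[[0.3,-0.45,0],[0,0,0]],[[0.36,-0.53,0],[0,0,0]],[[0.4,-0.59,0],[0,0,0]],[[0.42,-0.62,0],[0,0,0]],[[0.43,-0.64,0],[0,0,0]],[[0.43,-0.64,0],[0,0,0]]]' ; done
python3 -m inch '[[[0,0,0.1],[0,0,0]],[[0,0,0.25],[0,0,0]],[[0,0,0.4],[0,0,0]],[[0,0,0.55],[0,0,0]],[[0,0,0.68],[0,0,0]],[[0,0,0.78],[0,0,0]],[[0,0,0.84],[0,0,0]],[[0,0,0.88],[0,0,0]],[[0,0,0.9],[0,0,0]],[[0,0,0.9],[0,0,0]]]'
python3 -m inch '[[[0,0,0],[0,0,0]],[[0,0,0],[0,0,0]],[[0,0,0],[0,0,0]],[[0,0,0],[0,0,0]],[[0,0,0],[0,0,0]],[[0,0,0],[0,0,0]],[[0,0,0],[0,0,0]],[[0,0,0],[0,0,0]],[[0,0,0],[0,0,0]],[[0,0,0],[0,0,0]]]' 0 40
python3 -m inch '[[[0,0,-0.1],[0,0,0]],[[0,0,-0.25],[0,0,0]],[[0,0,-0.4],[0,0,0]],[[0,0,-0.55],[0,0,0]],[[0,0,-0.7],[0,0,0]],[[0,0,-0.8],[0,0,0]],[[0,0,-0.9],[0,0,0]],[[0,0,-0.95],[0,0,0]],[[0,0,-1],[0,0,0]],[[0,0,-1],[0,0,0]]]'
python3 -c "
from h import *
to([.6125,-.117,.0525])"
```

```text
clock: 43.35
position: [0.5309, 0.058, 0.1113]
ee_rot: [0.643, 0.766, 0.0, 0.0]
ft_force: [0.4, 0.0, -0.1]
grip_width: 1.0
grasp_force: 0.0
clock: 44.35
position: [0.4745, 0.0831, 0.1113]
ee_rot: [0.643, 0.766, 0.0, 0.0]
ft_force: [-0.4, -0.2, 0.2]
grip_width: 1.001
grasp_force: 0.0
clock: 45.35
position: [0.4746, 0.0831, 0.0394]
ee_rot: [0.643, 0.766, 0.0, 0.0]
ft_force: [0.7, 0.8, 1.3]
grip_width: 1.001
grasp_force: 0.0
clock: 46.35
position: [0.4746, 0.0831, 0.0395]
ee_rot: [0.643, 0.766, 0.0, -0.0]
ft_force: [-0.6, -0.0, 5.0]
grip_width: 0.364
grasp_force: 39.3
clock: 47.35
position: [0.4746, 0.0831, 0.1196]
ee_rot: [0.643, 0.766, 0.0, 0.0]
ft_force: [1.5, -0.4, -1.2]
grip_width: 0.365
grasp_force: 39.7
at [0.4746 0.0831 0.1196] yawdeg 10.0 shift [-2.763  1.264  0.838] turn [ 0.    -0.     0.006] clock 47.35
```

```bash
python3 -m inch '[[[-0.1,0,-0.02],[0,0,0]],[[-0.25,0,-0.05],[0,0,0]],[[-0.4,0,-0.08],[0,0,0]],[[-0.55,0,-0.11],[0,0,0]],[[-0.7,0,-0.14],[0,0,0]],[[-0.8,0,-0.16],[0,0,0]],[[-0.9,0,-0.18],[0,0,0]],[[-0.95,0,-0.2],[0,0,0]],[[-1,0,-0.2],[0,0,0]],[[-1,0,-0.2],[0,0,0]]]'
python3 -m inch '[[[-0.1,0.02,0],[0,0,0]],[[-0.25,0.05,0],[0,0,0]],[[-0.4,0.08,0],[0,0,0]],[[-0.55,0.11,0],[0,0,0]],[[-0.7,0.14,0],[0,0,0]],[[-0.8,0.16,0],[0,0,0]],[[-0.9,0.18,0],[0,0,0]],[[-0.95,0.2,0],[0,0,0]],[[-1,0.2,0],[0,0,0]],[[-1,0.2,0],[0,0,0]]]'
python3 -m inch '[[[-0.1,0.06,0],[0,0,0]],[[-0.22,0.15,0],[0,0,0]],[[-0.34,0.24,0],[0,0,0]],[[-0.46,0.33,0],[0,0,0]],[[-0.56,0.41,0],[0,0,0]],[[-0.65,0.48,0],[0,0,0]],[[-0.71,0.54,0],[0,0,0]],[[-0.75,0.58,0],[0,0,0]],[[-0.76,0.6,0],[0,0,0]],[[-0.76,0.6,0],[0,0,0]]]'
python3 -m inch '[[[0,0.06,0],[0,0,0]],[[0,0.14,0],[0,0,0]],[[0,0.22,0.05],[0,0,0]],[[0,0.3,0.12],[0,0,0]],[[0,0.36,0.22],[0,0,0]],[[0,0.41,0.33],[0,0,0]],[[0,0.44,0.44],[0,0,0]],[[0,0.46,0.53],[0,0,0]],[[0,0.46,0.58],[0,0,0]],[[0,0.46,0.6],[0,0,0]]]'
python3 - <<'E'
from h import *
import cv2
b=cv2.resize(manip.camera("side")[170:310,270:430,::-1],(640,560),interpolation=2)
cv2.imwrite("pics/p5.png",b); to([.6125,-.117,.0525])
E
```

```text
clock: 48.35
position: [0.4884, 0.004, 0.1352]
ee_rot: [0.643, 0.766, 0.0, 0.0]
ft_force: [0.3, 0.1, -1.0]
grip_width: 0.367
grasp_force: 39.7
clock: 49.35
position: [0.518, -0.0721, 0.1353]
ee_rot: [0.643, 0.766, -0.0, -0.0]
ft_force: [-0.5, -0.3, 0.2]
grip_width: 0.362
grasp_force: 39.7
clock: 50.35
position: [0.5759, -0.1231, 0.1352]
ee_rot: [0.643, 0.766, 0.0, -0.0]
ft_force: [-0.5, 0.2, -0.7]
grip_width: 0.362
grasp_force: 39.7
clock: 51.35
position: [0.6117, -0.117, 0.0867]
ee_rot: [0.643, 0.766, -0.0, -0.0]
ft_force: [-0.0, -0.0, -1.1]
grip_width: 0.365
grasp_force: 39.7
at [ 0.6117 -0.117   0.0868] yawdeg 10.0 shift [-0.002  0.01   0.429] turn [-0.001 -0.     0.006] clock 51.4
```

View pics/p5.png

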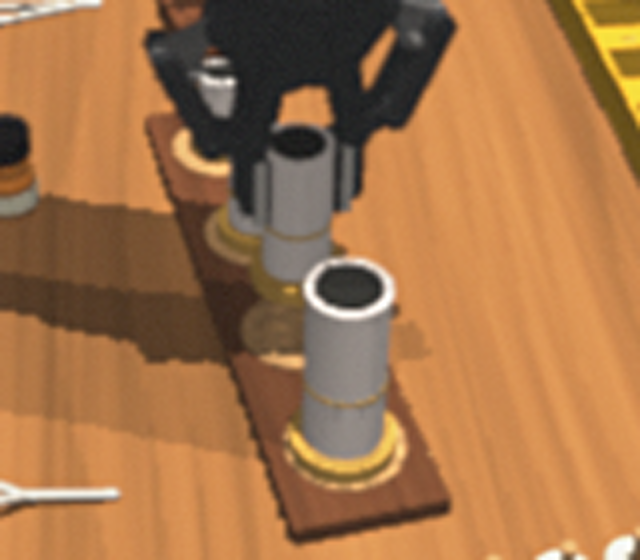

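Everything is upright, and c hangs just above mark c. Now lower it, release and rise.

```bash
python3 -m inch '[[[0,0,0.06],[0,0,0]],[[0,0,0.13],[0,0,0]],[[0,0,0.2],[0,0,0]],[[0,0,0.27],[0,0,0]],[[0,0,0.33],[0,0,0]],[[0,0,0.37],[0,0,0]],[[0,0,0.4],[0,0,0]],[[0,0,0.41],[0,0,0]],[[0,0,0.42],[0,0,0]],[[0,0,0.42],[0,0,0]]]'
python3 -m inch '[[[0,0,0],[0,0,0]],[[0,0,0],[0,0,0]],[[0,0,0],[0,0,0]],[[0,0,0],[0,0,0]],[[0,0,0],[0,0,0]],[[0,0,0],[0,0,0]],[[0,0,0],[0,0,0]],[[0,0,0],[0,0,0]],[[0,0,0],[0,0,0]],[[0,0,0],[0,0,0]]]' 1
for i in 1 2; do python3 -m inch '[[[0,0,-0.1],[0,0,0]],[[0,0,-0.25],[0,0,0]],[[0,0,-0.4],[0,0,0]],[[0,0,-0.55],[0,0,0]],[[0,0,-0.7],[0,0,0]],[[0,0,-0.8],[0,0,0]],[[0,0,-0.9],[0,0,0]],[[0,0,-0.95],[0,0,0]],[[0,0,-1],[0,0,0]],[[0,0,-1],[0,0,0]]]'; done
python3 - <<'E'
from h import *
import cv2
b=cv2.resize(manip.camera("side")[170:310,270:430,::-1],(640,560),interpolation=2)
cv2.imwrite("pics/p6.png",b)
E
```

```text
clock: 52.4
position: [0.6121, -0.1169, 0.0537]
ee_rot: [0.643, 0.766, 0.0, 0.0]
ft_force: [-0.0, -0.2, -1.4]
grip_width: 0.369
grasp_force: 39.7
clock: 53.4
position: [0.612, -0.1169, 0.0537]
ee_rot: [0.643, 0.766, 0.0, -0.0]
ft_force: [0.4, -0.3, 0.1]
grip_width: 0.998
grasp_force: 0.0
clock: 54.4
position: [0.6121, -0.117, 0.134]
ee_rot: [0.643, 0.766, 0.0, 0.0]
ft_force: [1.1, -1.3, -0.1]
grip_width: 0.998
grasp_force: 0.0
clock: 55.4
position: [0.6121, -0.117, 0.214]
ee_rot: [0.643, 0.766, 0.0, 0.0]
ft_force: [0.3, 0.5, -0.1]
grip_width: 1.001
grasp_force: 0.0
```

View pics/p6.png

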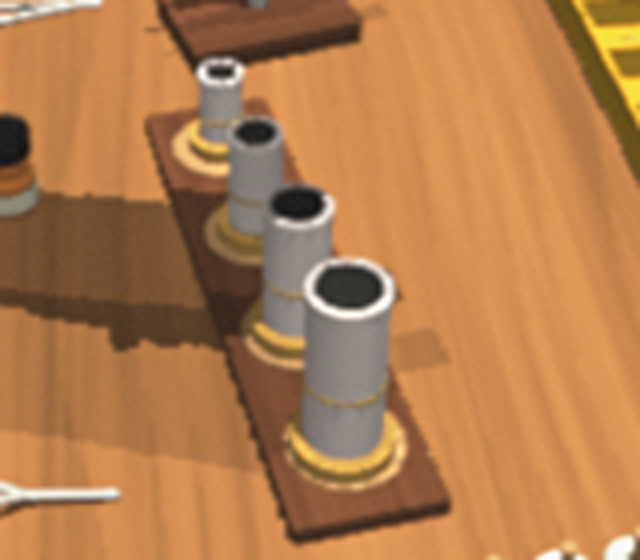

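All four feet sit within their cork marks: mouths in the crop at (220,73), (257,132), (301,204) and (350,286), in ascending height away from the vise. The jar stands and the robot is clear.

```bash
python3 -c "
from h import *
for u,v,z in((220,73,.062),(257,132,.076),(301,204,.09),(350,286,.106)): print(w('side',270+u/4,170+v/4,z).round(3))
print(manip.hand_in())"
```

```text
[0.586 0.031 0.062]
[ 0.599 -0.042  0.076]
[ 0.612 -0.118  0.09 ]
[ 0.624 -0.192  0.106]
the job is handed in; nothing more can be done
None
```

I've handed the job in: all four stackers stand upright on the rack in height order, shortest next to the vise, each within about 3 mm of its mark's centre by the side camera, and the jar is still standing.

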